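# Close the loaded curing drawer and start the cure

### The arm

A 6-joint arm with a two-finger parallel gripper is mounted at the origin on the work surface. World frame = base frame: x ahead of the robot, y to its left, z up, the work surface at z = 0. Lengths are in m, angles in degrees, forces in N, time in s.
With the tool pointing down it reaches from about 0.375 to 0.9 m from the base axis. Payload 3.1 kg.
Tool frame: the origin (TCP) lies on the centre line of the jaws, within the pads' length; the fingertips stand 17 mm ahead of it and the grasp point (between the pads) lies 2 mm behind it; y points along the fingers, x is the direction in which the jaws open and shut, and the axes are right-handed (so a half turn about y gives the same grasp; the last joint's range is limited). The gripper opens to 87 mm and grips with 3 to 60 N. Pads are 19 mm wide; open, the fingers measure 117 mm over their backs; the gripper's body (75 mm by 190 mm) begins 51 mm behind the grasp point.
Start: joints at [67.122, 30.224, 82.088, -0, 67.689, -10.227], TCP at [0.137, 0.61, 0.24] pointing down, gripper open.
Joint ranges: [-176.69, 176.69], [-43.24, 126.21], [12.49, 139.97], [-82, 262], [0, 151.66], [-163.58, 163.58]. Speed limits (degrees/s): [159.86, 159.86, 180, 180, 180, 180].

### API

Orientations are given as a 3x3 rotation matrix whose columns are the frame's x, y, z axes.
In Python, from rig import read_state, capture, camera_info, hand_in, trace, tip_of gives the robot as it stands.
- The arm moves only by the tool jog_arm, never from a script. Its argument "steps" is a list of rows, each an object with "fingers": the opening in per cent of the stroke, from 0 (shut) to 100 (fully open); "delta_pos": the shift along the world's x, y, z in mm, a list of three; "turn": the turn about the world's z in degrees. A call has 1 to 20 rows; each row is the pose to reach, as a shift and turn from the pose commanded when the call began; what a row does not reach only later rows make up. A row lasts 1/12 s, in which the tool goes at most 41.7 mm and 7.16 degrees, less where a joint would pass 70% of its speed; a pose out of reach is approached as far as the arm can. A call with a gripper value outside its range is refused whole. The fingers move at their own pace and stop on an object; the grip force is fixed at half the most. Time passes only in rows, so rows that repeat a pose let the fingers close. It gives the time, the measured TCP pose, the force and the opening at its end, in the units of the state.
- read_state(): the state, without advancing time (a new reading comes with each control period).
- capture(name): name is "scene" or "top" or "wrist"; returns the picture (420x560x3 uint8, red, green, blue); there is no depth.
- camera_info(name): a dict with "fov_y" (degrees; the focal length in pixels is half the picture's height over the tangent of half this angle, whatever the lens; pixels are square), "cx", "cy" (the principal point, pixels), "view" (4x4, takes a point from world to camera coordinates); the wrist camera has in their place "tool_from_camera" (4x4, takes a point from camera to tool coordinates, whose origin is the TCP and whose axes are the tool frame's). Camera axes: x right, y down, z forward; pixel columns grow to the right and rows downward; lengths in m; the calibration is good to about 2 mm. A picture is of the moment at which its call begins: read the wrist's pose just before it. camera_info takes no time and is no camera call.
- hand_in(): hands the job in, once; it reports no verdict.
Trained networks look in the newest picture that a camera, given by its name, has taken for a name from the list of things; names that differ only in an ending like _2 or _b are one class to them, and where a whole thing is asked for, a point or a joint stands for the part that bears it (a point fixed in the world has none). Each returns a list of dicts, best first, with "confidence" (0 to 1); they miss things now and then, are a little off and sometimes report something else, mostly with a low value. They report only what shows in the picture. A call takes as long as a camera call.
- trace(target, camera): "mask" (420x560 bool, what is visible of it).
- tip_of(target, camera): "position" ([x, y, z] in m, in world coordinates, good to about 4 mm: a listed point, or the origin of a listed thing).
The state is a dict: "time_s": time; "joint_positions": joint angles; "qvel": joint speeds; "tau": joint torques, N m; "position": TCP position; "tcp_rot": TCP orientation; "force": force on the tool from outside, world axes, zero at the start; "moment": the same for the moment, N m; "opening": opening from 0.0 (shut) to 1.0 (fully open).
Only numpy, scipy, OpenCV 4.12 (cv2) and the standard library are available. Lean on these libraries where they do the work, as an engineer would, in place of code of your own. Each camera call takes 0.05 s, during which the arm holds its last target.

### The job

Both drawers of the curing box stand open. With the fingertips, push the drawer that has the ring stand (the small cone wearing a ring) standing in it gently and fully shut, so that the stand stays upright inside, and then press the larger of the two buttons on the control box all the way in and let it go to start the cure. Leave the other drawer open just as it is, do not press the small button, do not lift anything, and leave everything else on the bench where it is.

Things in the scene. Friction and masses are not known exactly. Their poses are not given: they have to be found in the camera images.
- curer: Curing box fixed to the bench: grey housing 170 mm deep (its x), 300 mm wide (its y), 90 mm high, amber roof (a black strip along the roof's rear edge rises to 100 mm). Origin: centre of its underside; z up; -x is the front, where the drawers slide out. Two equal drawers side by side: the left centred at y = +72.5 mm, the right at y = -72.5 mm.
- drawer_left (a joint): How far the left drawer (the one at the box's +y) is pulled out, in m: 0 is shut against its stop, 0.12 fully out; it slides out along the box's -x. It runs against about 2 N of friction and stays where it is left.
- drawer_right (a joint): The same for the right drawer (at the box's -y).
- drawer_left_front (a point): Centre of the outer face of the left drawer's front panel, 48 mm above the bench; moves with the drawer; axes parallel to the box's; the face looks to -x. The panel is flat plain aluminium, 140 mm wide, 12 mm thick, from 11 to 85 mm above the bench, without a handle (a 2 mm proud black strip near its top is look only). Shut, the face is 12 mm in front of the housing.
- drawer_right_front (a point): The same point on the right drawer, of the same sizes. Behind each panel is a tray, inside 118 mm wide and 136 mm deep, its floor 14 mm above the bench, its side walls 39 mm above the bench.
- ring_stand: Ring stand: a pale wooden cone 56 mm high with a round foot 36 mm across, a brass ring with a stone around it; stands loose in one of the two open drawers (left or right varies), in front of the housing. Origin: centre of its underside; z up along the cone.
- wax_jar: Squat round jar with a steel lid, 48 mm across and 30 mm high, standing loose in the other drawer. Origin: centre of its underside.
- control_box: Grey control box fixed to the bench, 75 mm (x) by 120 mm (y) by 35 mm high, to the left or right of the curing box, turned any way round. Origin: centre of its underside. Two round grey buttons in black housings point up from its top: the large one 30 mm from the centre towards its +y, the small one 34 mm towards its -y.
- start (a joint): Travel of the large button, m: 0 is up, 0.006 fully pressed; springs back up. Fully down takes about 4 N.
- start_top (a point): Centre of the top of the large (start) button, 32 mm across; 57 mm above the bench when up; its black housing is 48 mm across and its top lies 10 mm below the button's top. Pressed straight down.
- stop (a joint): Travel of the small button, m: 0 is up, 0.005 fully pressed. Not to be pressed.
- stop_top (a point): Centre of the top of the small (stop) button, 16 mm across; 56 mm above the bench.
- polish_tin: Loose plain steel tin, 72 mm across, 45 mm high, on the side of the curing box away from the control box. Origin: centre of its underside.
- hammer: Loose hammer lying on the bench at the robot's far right. Origin: under its middle.
- graver: Loose screwdriver-like hand tool lying on the bench at the robot's far left. Origin: under its middle.
- flux_bottle: Loose amber bottle, 50 mm across, 100 mm high, behind on the left. Origin: centre of its underside.
- mug: Loose white mug, 76 mm across, 85 mm high, behind on the right. Origin: centre of its underside.
- bangle: Brass bangle, 68 mm across, 10 mm high, lying loose on the rear half of the curing box's roof (underside 90 mm above the bench). Origin: centre of its underside.

How it is judged (in metres and radians):
On the way, in this order (a step that is already met when the one before it is completed fails the run):
1. the drawer with the ring stand is pushed shut, the stand upright inside (((y of ring_stand in the frame of curer above 0 m and value of joint drawer_left below 0.005 m) or (y of ring_stand in the frame of curer below 0 m and value of joint drawer_right below 0.005 m)) and x of ring_stand in the frame of curer above -0.08 m and angle between ring_stand's own z axis and vertical below 0.3 rad), for 0.2 s.
2. then the large button is pressed all the way in (value of joint start above 0.0045 m), for 0.05 s.
At the end, for the whole second after the job is handed in: The drawer with the ring stand is within 5 mm of shut, the stand upright (within 0.3 rad) and at rest inside the housing, the other drawer within 10 mm of where it was, and the large button has been pressed and is up again (all of step 1 and linear speed of ring_stand below 0.02 m/s and ((y of ring_stand in the frame of curer above 0 m and distance of drawer_right_front from where it was at the start of the episode below 0.01 m) or (y of ring_stand in the frame of curer below 0 m and distance of drawer_left_front from where it was at the start of the episode below 0.01 m)) and value of joint start below 0.002 m); the robot touches nothing.
It fails at once if the large button is pressed before the drawer with the ring stand is shut (value of joint start above 0.003 m and not ((y of ring_stand in the frame of curer above 0 m and value of joint drawer_left below 0.005 m) or (y of ring_stand in the frame of curer below 0 m and value of joint drawer_right below 0.005 m))).
It fails at once if the small button is pressed (value of joint stop above 0.0025 m).
It fails at once if the other drawer is moved by more than 10 mm ((y of ring_stand in the frame of curer above 0 m and distance of drawer_right_front from where it was at the start of the episode above 0.01 m) or (y of ring_stand in the frame of curer below 0 m and distance of drawer_left_front from where it was at the start of the episode above 0.01 m)).
It fails at once if the ring stand is toppled (over 0.5 rad), slammed (faster than 0.5 m/s) or lifted, or the jar lifted (more than 18 mm) (angle between ring_stand's own z axis and vertical above 0.5 rad or height (world z) of any of ring_stand, wax_jar above 0.032 m or linear speed of ring_stand above 0.5 m/s).
It fails at once if a bystander is displaced by more than 30 mm or tipped over (distance of any of polish_tin, hammer, graver, flux_bottle, mug, bangle, wax_jar from where it was at the start of the episode above 0.03 m or angle between any of flux_bottle, mug, polish_tin's own z axis and vertical above 0.5 rad).
It also fails if it takes over 48 s, if anything falls off the work surface, if the arm or the gripper's body presses on something with over 40 N, if the wrist force passes 120 N, or if a joint passes its speed limit or range.

## Working session

There is one attempt and no reset: what is moved stays moved. The work goes in short steps, Python scripts to look and compute and a tool call to move; the robot and the scene stay as the last step left them, time stands still between calls to the robot, and variables do not carry over. Pictures are saved under pics/ and viewed, and the job is handed in when it is done.

Besides the shell and the picture viewer there is one more tool, called as name(argument=value, ...) on one line, values as JSON. jog_arm: Moves the arm, as the interface text tells. Its arguments: {"type":"object","properties":{"steps":{"type":"array","items":{"type":"object","properties":{"fingers":{"type":"number"},"delta_pos":{"type":"array","items":{"type":"number"}},"turn":{"type":"number"}}}}},"required":["steps"]}

```bash
ls; mkdir -p pics
python3 - <<'E'
from rig import *
import cv2,json
s=read_state();print({k:s[k] for k in s})
for n in("scene","top"):
    im=capture(n);cv2.imwrite(f"pics/{n}0.png",im[:,:,::-1]);print(camera_info(n))
print(camera_info("wrist"))
E
```

```text
pics
{'time_s': 0.0, 'joint_positions': array([ 6.71210743e+01,  3.02767460e+01,  8.21554540e+01, -1.69995611e-03,
        6.76881124e+01, -1.02264726e+01]), 'qvel': array([ 0.10817409, -0.15345471, -0.04269252,  0.00403047,  0.01431808,
        0.00203924]), 'tau': array([ 1.42713787e-03, -4.40046573e+01, -1.76595140e+01,  6.35178527e-02,
        5.81937900e-02, -1.72172654e-04]), 'position': array([0.13659843, 0.60919028, 0.23860056]), 'tcp_rot': array([[ 2.19024744e-01, -7.91100050e-04, -9.75718984e-01],
       [ 9.75717106e-01, -1.94532013e-03,  2.19025899e-01],
       [-2.07135718e-03, -9.99997795e-01,  3.45816608e-04]]), 'force': array([ 0.61609707, -0.50789228,  0.30940122]), 'moment': array([0.02932166, 0.04425356, 0.02894438]), 'opening': 1.0011997717674055}
{'fov_y': 43.336735623129385, 'cx': 286.9963230812548, 'cy': 221.799077955645, 'view': array([[ 0.81609278,  0.57758021, -0.01984135, -0.49483789],
       [ 0.35097353, -0.52259999, -0.77698574, -0.1667965 ],
       [-0.45914067,  0.62712866, -0.62920544,  1.89117453],
       [ 0.        ,  0.        ,  0.        ,  1.  
[... 182 characters left out ...]
,
       [-9.97123529e-01, -1.39240886e-02, -7.45036108e-02,
         5.95643475e-01],
       [ 7.45094263e-02,  1.01362271e-04, -9.97220304e-01,
         1.46437615e+00],
       [ 0.00000000e+00,  0.00000000e+00,  0.00000000e+00,
         1.00000000e+00]])}
{'fov_y': 62.0915733992139, 'cx': 282.45863003247604, 'cy': 208.38322026680777, 'tool_from_camera': array([[ 9.99999990e-01, -1.09099835e-04,  8.46874687e-05,
        -7.81813560e-04],
       [-1.12132997e-04, -2.83384168e-01,  9.59006465e-01,
        -1.45781553e-01],
       [-8.06283589e-05, -9.59006466e-01, -2.83384178e-01,
         7.69708542e-02],
       [ 0.00000000e+00,  0.00000000e+00,  0.00000000e+00,
         1.00000000e+00]])}
```

View pics/scene0.png

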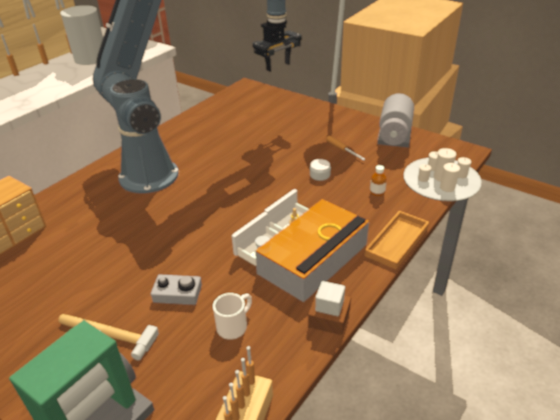

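View pics/top0.png

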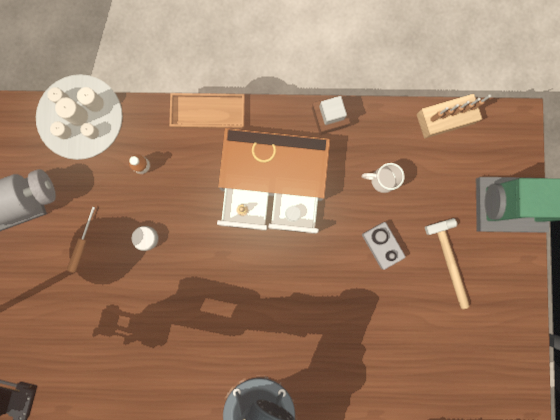

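Run:
```python
from rig import *
for cam in("top","scene"):
  for t in("ring_stand","wax_jar","drawer_left_front","drawer_right_front","start_top","stop_top","curer","control_box","polish_tin","hammer","graver","bangle"):
    r=tip_of(t,cam)
    print(cam,t,[(round(d["confidence"],2),[round(float(v),4) for v in d["position"]]) for d in r[:2]])
print(read_state()["time_s"])
```

```text
top ring_stand [(0.63, [0.5923, 0.0634, 0.0136])]
top wax_jar [(0.55, [0.583, -0.0914, 0.0176])]
top drawer_left_front [(0.68, [0.5391, 0.056, 0.0445])]
top drawer_right_front [(0.83, [0.5342, -0.0902, 0.0481])]
top start_top [(0.6, [0.5188, -0.3445, 0.0568]), (0.55, [0.5332, -0.0863, 0.0468])]
top stop_top [(0.4, [0.4615, -0.3718, 0.0592]), (0.34, [0.5012, 0.5317, 0.0038])]
top curer [(0.78, [0.7166, -0.0338, -0.0003]), (0.43, [0.5922, 0.0618, 0.0124])]
top control_box [(0.62, [0.4908, -0.3602, -0.0003])]
top polish_tin [(0.87, [0.5038, 0.3404, 0.0008]), (0.64, [0.5198, -0.3456, 0.0592])]
top hammer [(0.94, [0.4384, -0.5623, 0.0027]), (0.39, [0.4656, -0.3704, 0.055])]
top graver [(0.85, [0.498, 0.5319, 0.0051])]
top bangle [(0.55, [0.4382, -0.5598, -0.0012]), (0.45, [0.7585, -0.003, 0.0893])]
scene ring_stand [(0.47, [0.5917, 0.0607, 0.0142])]
scene wax_jar [(0.48, [0.5852, -0.0922, 0.0161])]
scene drawer_left_front [(0.89, [0.5378, 0.0543, 0.0522]), (0.33, [0.4598, -0.3744, 0.0551])]
scene drawer_right_front [(0.82, [0.5315, -0.0929, 0.0482]), (0.51, [0.7588, -0.0055, 0.0934])]
scene start_top [(0.55, [0.518, -0.3421, 0.0531])]
scene stop_top [(0.62, [0.4366, -0.5613, 0.0041]), (0.59, [0.4621, -0.3762, 0.0548])]
scene curer [(0.76, [0.724, -0.0312, -0.0018])]
scene control_box [(0.61, [0.4937, -0.3581, -0.0016])]
scene polish_tin [(0.53, [0.5052, 0.3419, 0.0047]), (0.5, [0.6941, -0.3645, 0.0019])]
scene hammer [(0.85, [0.4355, -0.5598, 0.0027])]
scene graver [(0.45, [0.4986, 0.5262, 0.0021])]
scene bangle [(0.51, [0.7582, -0.0074, 0.0908]), (0.27, [0.7244, -0.0312, 0.0019])]
1.3
```

The ring stand, a cone at about (243,209) in the top view, is in the left drawer at y≈+0.06. The jar is in the right drawer, and the control box is at about (384,246) on the robot's right. Next I'll measure the yaw of the box.

Run:
```python
import cv2
im=cv2.imread("pics/top0.png")
cv2.imwrite("pics/topz.png",cv2.resize(im[120:245,205:345],None,fx=5.6,fy=4.8*1,interpolation=cv2.INTER_CUBIC)) if 0 else cv2.imwrite("pics/topz.png",cv2.resize(im[125:240,205:345],None,fx=5,fy=5,interpolation=cv2.INTER_CUBIC))
cv2.imwrite("pics/topc.png",cv2.resize(im[205:285,350:420],None,fx=7,fy=7,interpolation=cv2.INTER_CUBIC))
```

```text
(no output)
```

View pics/topz.png

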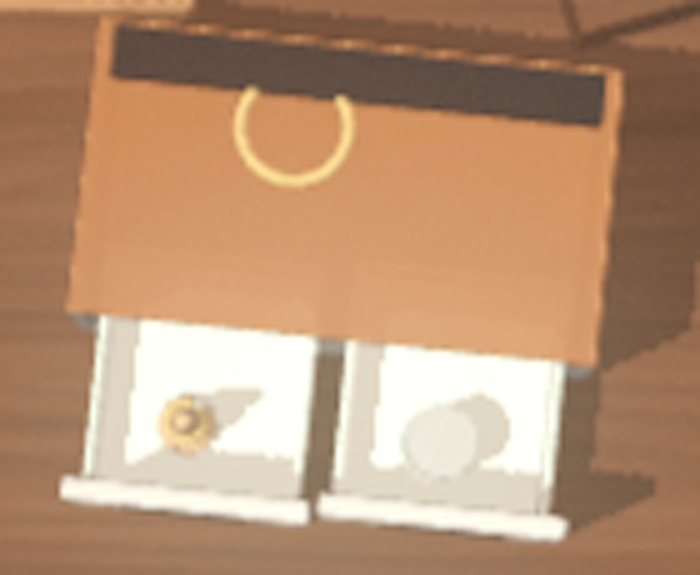

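View pics/topc.png

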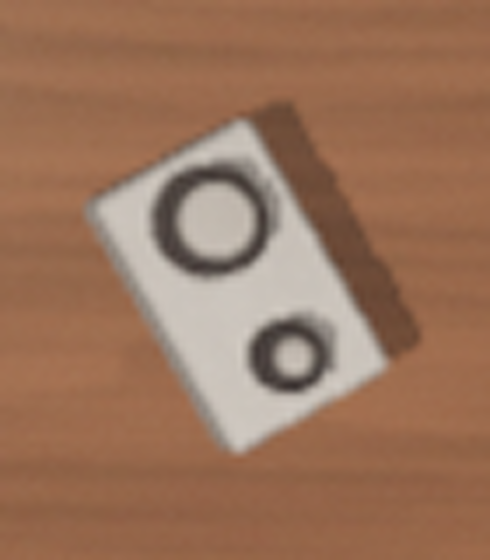

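```bash
cat > h.py <<'E'
import numpy as np
from rig import *
def back(cam,px,z):
    c=camera_info(cam);V=c["view"];f=210/np.tan(np.radians(c["fov_y"]/2))
    d=np.array([(px[0]-c["cx"])/f,(px[1]-c["cy"])/f,1.]);R=V[:3,:3];o=-R.T@V[:3,3];w=R.T@d
    return o+w*(z-o[2])/w[2]
E
python3 - <<'E'
from h import *
Z=lambda x,y:(205+(x+.5)/5-.5,125+(y+.5)/5-.5)
for n,a,b,z in(("rear",(107,20),(622,68),.09),("front",(68,310),(595,365),.09),("L",(62,497),(307,522),.085),("R",(318,515),(566,538),.085)):
    A=back("top",Z(*a),z);B=back("top",Z(*b),z);d=A-B
    print(n,A.round(4),B.round(4),"mid",((A+B)/2).round(4),"len",np.linalg.norm(d).round(4),"yaw",np.degrees(np.arctan2(-d[0],d[1])).round(2))
Y=lambda x,y:(350+(x+.5)/7-.5,205+(y+.5)/7-.5)
print(back("top",Y(213,218),.057),back("top",Y(291,355),.056))
E
```

```text
rear [0.8184 0.102  0.09  ] [ 0.7949 -0.1913  0.09  ] mid [ 0.8066 -0.0446  0.09  ] len 0.2942 yaw -4.59
front [0.6521 0.1206 0.09  ] [ 0.6251 -0.1769  0.09  ] mid [ 0.6386 -0.0282  0.09  ] len 0.2987 yaw -5.19
L [0.5467 0.1222 0.085 ] [ 0.5346 -0.0159  0.085 ] mid [0.5406 0.0531 0.085 ] len 0.1387 yaw -5.03
R [ 0.5386 -0.0221  0.085 ] [ 0.5276 -0.1617  0.085 ] mid [ 0.5331 -0.0919  0.085 ] len 0.1401 yaw -4.5
[ 0.52084555 -0.34278474  0.057     ] [ 0.46538667 -0.37474877  0.056     ]
```

The box yaw is about -5°, the left face centre is about (0.540, 0.053), and the remaining travel is about 91 mm. The push direction is (0.996, -0.087). I'll carry the closed fingers over at height to a point in front of the left panel.

jog_arm(steps=[{"delta_pos": [10, -15, 0], "turn": 1, "fingers": 0}, {"delta_pos": [30, -46, 0], "turn": 2, "fingers": 0}, {"delta_pos": [50, -77, 0], "turn": 3, "fingers": 0}, {"delta_pos": [70, -108, 0], "turn": 4, "fingers": 0}, {"delta_pos": [90, -139, 0], "turn": 5, "fingers": 0}, {"delta_pos": [110, -170, 0], "turn": 6, "fingers": 0}, {"delta_pos": [130, -201, 0], "turn": 7, "fingers": 0}, {"delta_pos": [150, -232, 0], "turn": 7.7, "fingers": 0}, {"delta_pos": [170, -263, 0], "turn": 7.7, "fingers": 0}, {"delta_pos": [190, -294, 0], "turn": 7.7, "fingers": 0}, {"delta_pos": [210, -325, 0], "turn": 7.7, "fingers": 0}, {"delta_pos": [230, -356, 0], "turn": 7.7, "fingers": 0}, {"delta_pos": [250, -387, 0], "turn": 7.7, "fingers": 0}, {"delta_pos": [270, -418, 0], "turn": 7.7, "fingers": 0}, {"delta_pos": [290, -449, 0], "turn": 7.7, "fingers": 0}, {"delta_pos": [310, -480, 0], "turn": 7.7, "fingers": 0}, {"delta_pos": [330, -511, 0], "turn": 7.7, "fingers": 0}, {"delta_pos": [348, -540, 0], "turn": 7.7, "fingers": 0}, {"delta_pos": [353, -550, 0], "turn": 7.7, "fingers": 0}, {"delta_pos": [353, -550, 0], "turn": 7.7, "fingers": 0}])

```text
time_s: 2.97
position: [0.4917, 0.0574, 0.2397]
tcp_rot: [[0.09, 0.002, -0.996], [0.996, -0.001, 0.09], [-0.0, -1.0, -0.002]]
force: [0.7, 1.0, -0.5]
opening: 0.001
```

jog_arm(steps=[{"delta_pos": [0, 0, -20], "fingers": 0}, {"delta_pos": [0, 0, -50], "fingers": 0}, {"delta_pos": [0, 0, -80], "fingers": 0}, {"delta_pos": [0, 0, -110], "fingers": 0}, {"delta_pos": [0, 0, -135], "fingers": 0}, {"delta_pos": [0, 0, -155], "fingers": 0}, {"delta_pos": [0, 0, -167], "fingers": 0}, {"delta_pos": [0, 0, -172], "fingers": 0}, {"delta_pos": [0, 0, -172], "fingers": 0}, {"delta_pos": [0, 0, -172], "fingers": 0}])

```text
$.steps[0]: bad value
```

Run:
```python
from rig import *
import cv2
s=read_state();print(s["position"],s["force"],s["time_s"])
cv2.imwrite("pics/w1.png",capture("wrist")[:,:,::-1])
im=capture("top");cv2.imwrite("pics/t1.png",cv2.resize(im[125:260,205:345,::-1],None,fx=4.4,fy=4.4,interpolation=cv2.INTER_CUBIC))
```

```text
[0.49173111 0.05742616 0.23968534] [ 0.72579797  1.02889412 -0.51961967] 2.9667
```

View pics/w1.png

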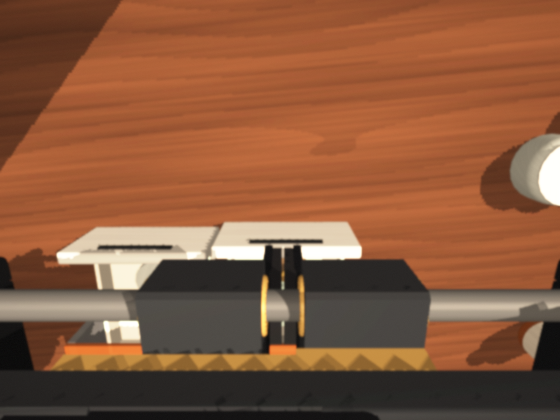

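View pics/t1.png

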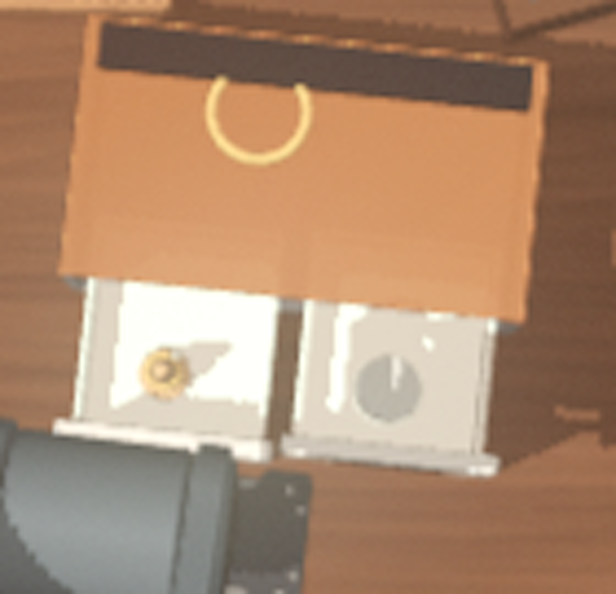

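The descent was refused because the rows had no turn value, so nothing moved. The wrist view shows the left panel at columns 215–360 with the closed fingers at column 283, so they are centred on it. I'll send the descent again.

jog_arm(steps=[{"delta_pos": [0, 0, -20], "turn": 0, "fingers": 0}, {"delta_pos": [0, 0, -50], "turn": 0, "fingers": 0}, {"delta_pos": [0, 0, -80], "turn": 0, "fingers": 0}, {"delta_pos": [0, 0, -110], "turn": 0, "fingers": 0}, {"delta_pos": [0, 0, -135], "turn": 0, "fingers": 0}, {"delta_pos": [0, 0, -155], "turn": 0, "fingers": 0}, {"delta_pos": [0, 0, -167], "turn": 0, "fingers": 0}, {"delta_pos": [0, 0, -172], "turn": 0, "fingers": 0}, {"delta_pos": [0, 0, -172], "turn": 0, "fingers": 0}])

```text
time_s: 3.82
position: [0.4881, 0.0614, 0.0668]
tcp_rot: [[0.084, -0.003, -0.996], [0.996, 0.001, 0.084], [0.0, -1.0, 0.003]]
force: [-0.6, -1.7, 0.2]
opening: 0.008
```

Run:
```python
from rig import *
import cv2
s=read_state();print(s["position"],s["force"],s["time_s"])
cv2.imwrite("pics/w2.png",capture("wrist")[:,:,::-1])
```

```text
[0.48806682 0.06144982 0.06676027] [-0.64862342 -1.73688915  0.18396021] 3.8167
```

View pics/w2.png

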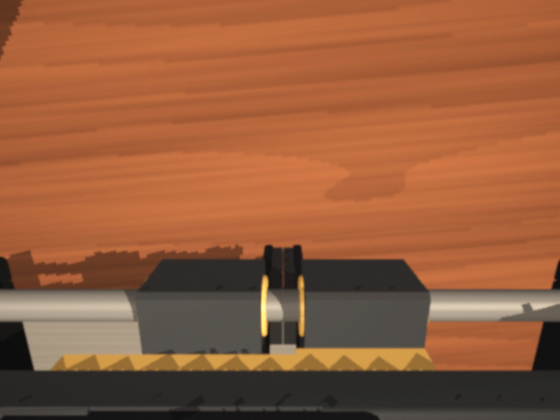

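jog_arm(steps=[{"delta_pos": [5, -0.4, 0], "turn": 0, "fingers": 0}, {"delta_pos": [12, -1, 0], "turn": 0, "fingers": 0}, {"delta_pos": [19, -1.7, 0], "turn": 0, "fingers": 0}, {"delta_pos": [25, -2.2, 0], "turn": 0, "fingers": 0}, {"delta_pos": [28, -2.5, 0], "turn": 0, "fingers": 0}, {"delta_pos": [30, -2.6, 0], "turn": 0, "fingers": 0}, {"delta_pos": [32, -2.8, 0], "turn": 0, "fingers": 0}, {"delta_pos": [34, -3, 0], "turn": 0, "fingers": 0}, {"delta_pos": [36, -3.1, 0], "turn": 0, "fingers": 0}, {"delta_pos": [38, -3.3, 0], "turn": 0, "fingers": 0}, {"delta_pos": [40, -3.5, 0], "turn": 0, "fingers": 0}, {"delta_pos": [42, -3.7, 0], "turn": 0, "fingers": 0}, {"delta_pos": [44, -3.8, 0], "turn": 0, "fingers": 0}, {"delta_pos": [46, -4, 0], "turn": 0, "fingers": 0}, {"delta_pos": [46, -4, 0], "turn": 0, "fingers": 0}])

```text
time_s: 5.12
position: [0.5359, 0.0558, 0.0674]
tcp_rot: [[0.086, -0.0, -0.996], [0.996, 0.0, 0.086], [0.0, -1.0, 0.0]]
force: [-1.7, -0.4, 0.4]
opening: 0.007
```

Run:
```python
from rig import *
import cv2
s=read_state();print(s["position"],s["force"],s["time_s"])
im=capture("top");cv2.imwrite("pics/t2.png",cv2.resize(im[125:260,205:345,::-1],None,fx=4.4,fy=4.4,interpolation=cv2.INTER_CUBIC))
im=capture("scene");cv2.imwrite("pics/s2.png",cv2.resize(im[150:300,200:390,::-1],None,fx=4,fy=4,interpolation=cv2.INTER_CUBIC))
```

```text
[0.53590194 0.05578102 0.0674067 ] [-1.65155992 -0.3762364   0.43858778] 5.1167
```

View pics/t2.png

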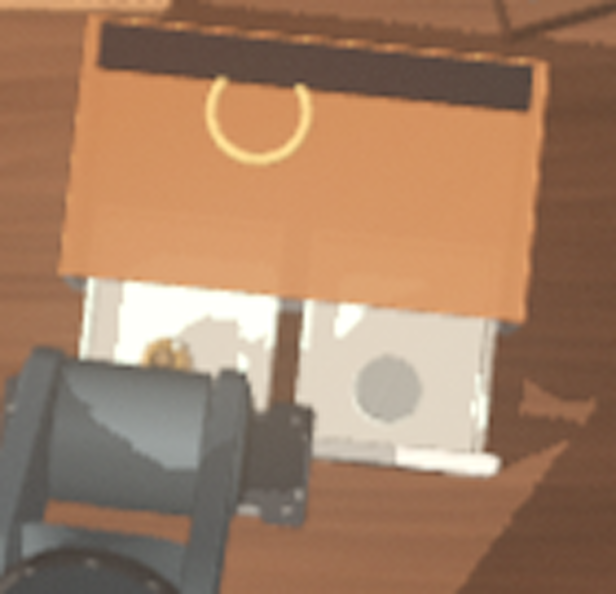

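View pics/s2.png

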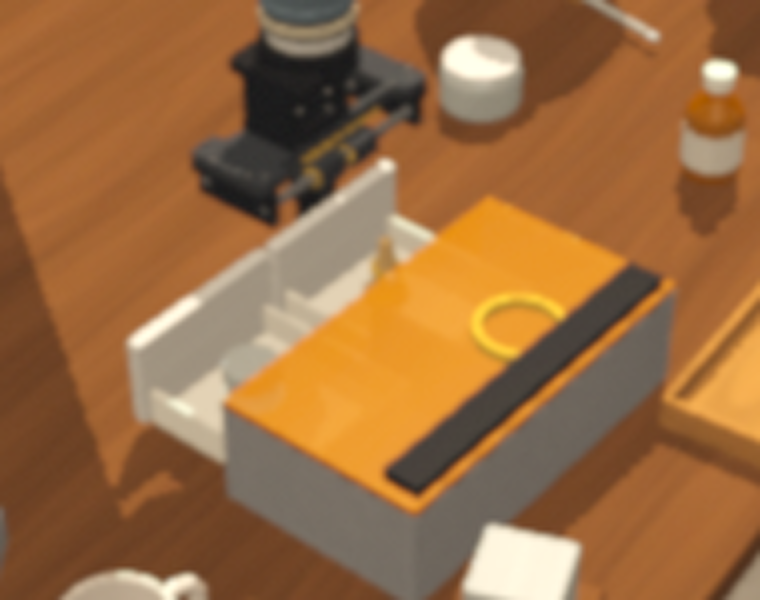

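Contact is made at about -1.7 N. The stand is upright in the left tray, at (385,265) in the scene crop. I'll continue the push gently.

jog_arm(steps=[{"delta_pos": [2, -0.2, 0], "turn": 0, "fingers": 0}, {"delta_pos": [4.5, -0.4, 0], "turn": 0, "fingers": 0}, {"delta_pos": [7.5, -0.7, 0], "turn": 0, "fingers": 0}, {"delta_pos": [10.5, -0.9, 0], "turn": 0, "fingers": 0}, {"delta_pos": [13.5, -1.2, 0], "turn": 0, "fingers": 0}, {"delta_pos": [16.5, -1.4, 0], "turn": 0, "fingers": 0}, {"delta_pos": [19.5, -1.7, 0], "turn": 0, "fingers": 0}, {"delta_pos": [22.5, -2, 0], "turn": 0, "fingers": 0}, {"delta_pos": [25.5, -2.2, 0], "turn": 0, "fingers": 0}, {"delta_pos": [28.5, -2.5, 0], "turn": 0, "fingers": 0}, {"delta_pos": [31.5, -2.7, 0], "turn": 0, "fingers": 0}, {"delta_pos": [34.5, -3, 0], "turn": 0, "fingers": 0}, {"delta_pos": [37.5, -3.3, 0], "turn": 0, "fingers": 0}, {"delta_pos": [40.5, -3.5, 0], "turn": 0, "fingers": 0}, {"delta_pos": [43.5, -3.8, 0], "turn": 0, "fingers": 0}, {"delta_pos": [46.5, -4.1, 0], "turn": 0, "fingers": 0}, {"delta_pos": [49.5, -4.3, 0], "turn": 0, "fingers": 0}, {"delta_pos": [52.5, -4.6, 0], "turn": 0, "fingers": 0}, {"delta_pos": [55, -4.8, 0], "turn": 0, "fingers": 0}, {"delta_pos": [57, -5, 0], "turn": 0, "fingers": 0}])

```text
time_s: 6.88
position: [0.5933, 0.0508, 0.0676]
tcp_rot: [[0.086, 0.0, -0.996], [0.996, 0.0, 0.086], [0.0, -1.0, -0.0]]
force: [-2.3, 0.1, -1.8]
opening: 0.003
```

Run:
```python
from rig import *
import cv2
s=read_state();print(s["position"],s["force"],s["time_s"])
im=capture("scene");cv2.imwrite("pics/s3.png",cv2.resize(im[150:300,200:390,::-1],None,fx=4,fy=4,interpolation=cv2.INTER_CUBIC))
```

```text
[0.59327238 0.0507931  0.06755508] [-2.26174428  0.11438368 -1.75540343] 6.8833
```

View pics/s3.png

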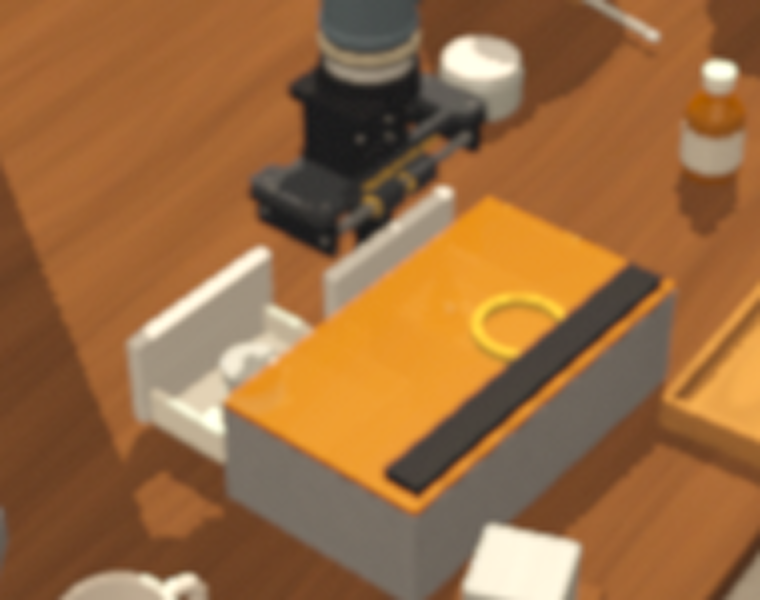

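The left drawer is sliding smoothly and the right one hasn't moved. About 28 mm remain.

jog_arm(steps=[{"delta_pos": [2, -0.2, 0], "turn": 0, "fingers": 0}, {"delta_pos": [4.5, -0.4, 0], "turn": 0, "fingers": 0}, {"delta_pos": [7, -0.6, 0], "turn": 0, "fingers": 0}, {"delta_pos": [9.5, -0.8, 0], "turn": 0, "fingers": 0}, {"delta_pos": [12, -1, 0], "turn": 0, "fingers": 0}, {"delta_pos": [14.5, -1.3, 0], "turn": 0, "fingers": 0}, {"delta_pos": [17, -1.5, 0], "turn": 0, "fingers": 0}, {"delta_pos": [19, -1.7, 0], "turn": 0, "fingers": 0}, {"delta_pos": [20.5, -1.8, 0], "turn": 0, "fingers": 0}, {"delta_pos": [21.5, -1.9, 0], "turn": 0, "fingers": 0}, {"delta_pos": [22.5, -2, 0], "turn": 0, "fingers": 0}, {"delta_pos": [23.5, -2.1, 0], "turn": 0, "fingers": 0}, {"delta_pos": [24.5, -2.1, 0], "turn": 0, "fingers": 0}])

```text
time_s: 8.02
position: [0.6175, 0.0487, 0.0677]
tcp_rot: [[0.086, 0.0, -0.996], [0.996, -0.0, 0.086], [-0.0, -1.0, -0.0]]
force: [-2.1, -0.6, 0.7]
opening: 0.003
```

jog_arm(steps=[{"delta_pos": [1, -0.1, 0], "turn": 0, "fingers": 0}, {"delta_pos": [2, -0.2, 0], "turn": 0, "fingers": 0}, {"delta_pos": [3, -0.3, 0], "turn": 0, "fingers": 0}, {"delta_pos": [4, -0.3, 0], "turn": 0, "fingers": 0}])

```text
time_s: 8.35
position: [0.6213, 0.0483, 0.0676]
tcp_rot: [[0.086, -0.0, -0.996], [0.996, -0.0, 0.086], [-0.0, -1.0, 0.0]]
force: [-4.1, -1.4, 2.4]
opening: 0.002
```

jog_arm(steps=[{"delta_pos": [1, -0.1, 0], "turn": 0, "fingers": 0}, {"delta_pos": [2, -0.2, 0], "turn": 0, "fingers": 0}, {"delta_pos": [2, -0.2, 0], "turn": 0, "fingers": 0}])

```text
time_s: 8.6
position: [0.6212, 0.0484, 0.0674]
tcp_rot: [[0.086, -0.005, -0.996], [0.996, 0.0, 0.086], [-0.0, -1.0, 0.005]]
force: [-7.0, -0.4, 4.0]
opening: 0.004
```

The TCP stopped at x = 0.6212 and the force is rising, so the drawer seems to be at its stop. I'll confirm with a slightly firmer press, then look.

jog_arm(steps=[{"delta_pos": [1, -0.1, 0], "turn": 0, "fingers": 0}, {"delta_pos": [2, -0.2, 0], "turn": 0, "fingers": 0}, {"delta_pos": [2, -0.2, 0], "turn": 0, "fingers": 0}])

```text
time_s: 8.85
position: [0.6212, 0.0484, 0.0674]
tcp_rot: [[0.086, -0.009, -0.996], [0.996, 0.001, 0.086], [-0.0, -1.0, 0.009]]
force: [-8.8, -0.3, 8.5]
opening: 0.008
```

Run:
```python
from rig import *
import cv2
s=read_state();print(s["position"],s["force"],s["time_s"])
im=capture("scene");cv2.imwrite("pics/s4.png",cv2.resize(im[150:300,200:390,::-1],None,fx=4,fy=4,interpolation=cv2.INTER_CUBIC))
```

```text
[0.62124484 0.04842271 0.06736436] [-8.8436778  -0.32814518  8.48118449] 8.85
```

View pics/s4.png

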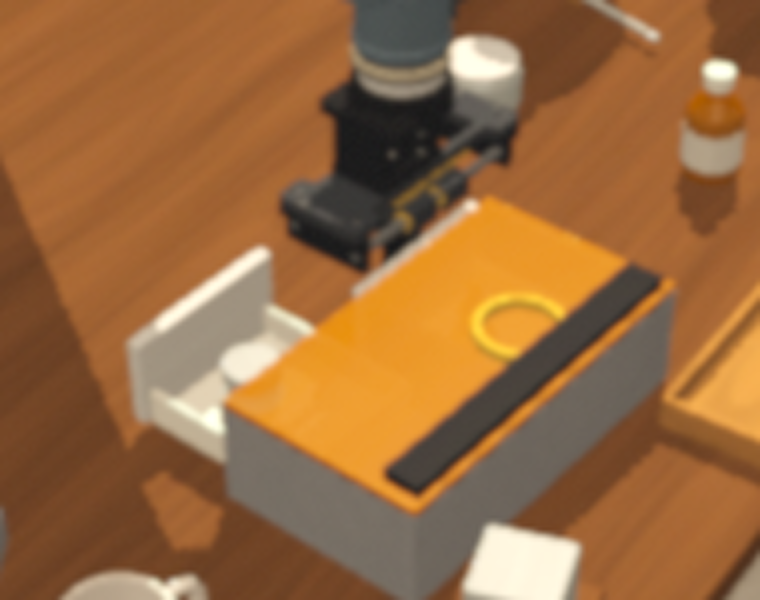

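jog_arm(steps=[{"delta_pos": [-5, 0.4, 0], "turn": 0, "fingers": 0}, {"delta_pos": [-12, 1, 0], "turn": 0, "fingers": 0}, {"delta_pos": [-25, 2.2, 0], "turn": 0, "fingers": 0}, {"delta_pos": [-45, 4, 0], "turn": 0, "fingers": 0}, {"delta_pos": [-70, 6, 0], "turn": 0, "fingers": 0}, {"delta_pos": [-85, 7.5, 15], "turn": 0, "fingers": 0}, {"delta_pos": [-92, 8, 40], "turn": 0, "fingers": 0}, {"delta_pos": [-95, 8, 75], "turn": 0, "fingers": 0}, {"delta_pos": [-95, 8, 100], "turn": 0, "fingers": 0}, {"delta_pos": [-95, 8, 110], "turn": 0, "fingers": 0}, {"delta_pos": [-95, 8, 110], "turn": 0, "fingers": 0}])

```text
time_s: 9.82
position: [0.5329, 0.0558, 0.1803]
tcp_rot: [[0.086, 0.008, -0.996], [0.996, -0.001, 0.086], [-0.0, -1.0, -0.008]]
force: [0.3, 0.1, -0.3]
opening: 0.005
```

Run:
```python
from rig import *
import cv2
s=read_state();print(s["position"],s["force"],s["time_s"])
im=capture("scene");cv2.imwrite("pics/s5.png",cv2.resize(im[150:300,200:390,::-1],None,fx=4,fy=4,interpolation=cv2.INTER_CUBIC))
im=capture("top");cv2.imwrite("pics/t5.png",cv2.resize(im[125:260,205:345,::-1],None,fx=5.5,fy=4.4*1.25,interpolation=cv2.INTER_CUBIC)[:600])
cv2.imwrite("pics/t5f.png",im[:,:,::-1])
cv2.imwrite("pics/w5.png",capture("wrist")[:,:,::-1])
for t in("drawer_left_front","drawer_right_front"):
  for c in("top","scene"):
    print(t,c,[(round(d["confidence"],2),d["position"].round(4) if hasattr(d["position"],"round") else d["position"]) for d in tip_of(t,c)[:2]])
```

```text
[0.5329351  0.05584223 0.18029184] [ 0.2560746  0.1221392 -0.3202213] 9.8167
drawer_left_front top [(0.86, [0.6312, 0.0462, 0.0462])]
drawer_left_front scene [(0.45, [0.6301, 0.0471, 0.0504]), (0.23, [0.53, -0.0914, 0.0461])]
drawer_right_front top [(0.61, [0.5347, -0.0901, 0.0474])]
drawer_right_front scene [(0.81, [0.5333, -0.0893, 0.0464])]
```

View pics/s5.png

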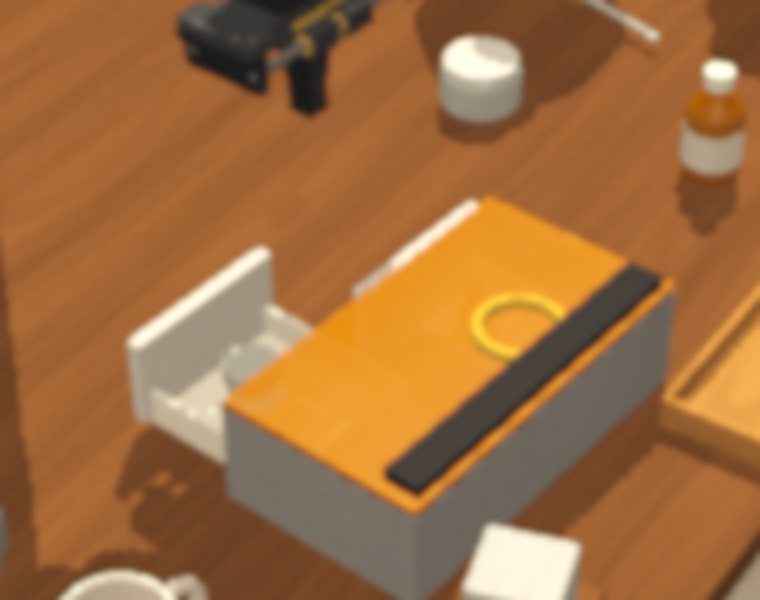

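View pics/t5.png

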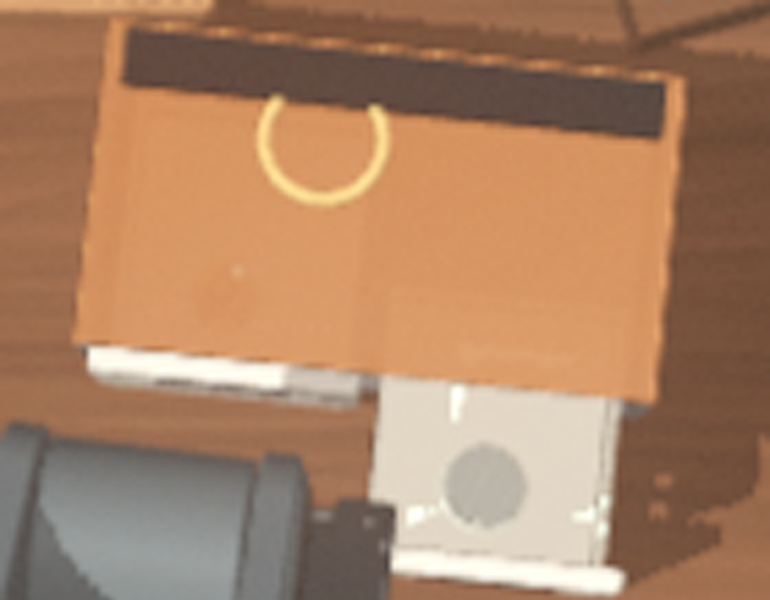

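View pics/w5.png

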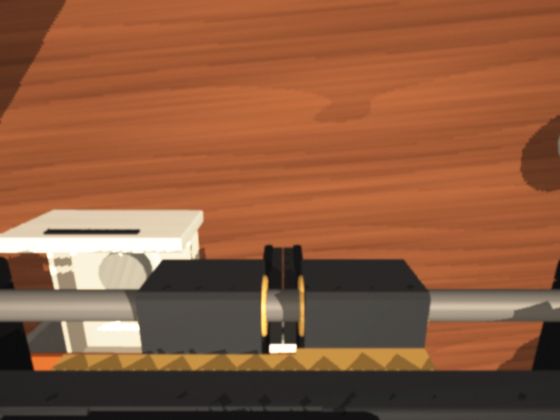

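The panel now sits flush, showing only its 12 mm thickness in front of the roof. Its estimated centre, (0.631, 0.046), matches the predicted shut position. The stand is faintly visible upright through the roof at (228,295), and the right drawer is unchanged. Next I'll move over to the large button.

jog_arm(steps=[{"delta_pos": [0, -10, 25], "turn": 0, "fingers": 0}, {"delta_pos": [-1, -35, 50], "turn": 0, "fingers": 0}, {"delta_pos": [-2, -70, 60], "turn": 0, "fingers": 0}, {"delta_pos": [-3, -105, 60], "turn": 0, "fingers": 0}, {"delta_pos": [-4, -140, 60], "turn": 0, "fingers": 0}, {"delta_pos": [-5, -175, 60], "turn": 0, "fingers": 0}, {"delta_pos": [-6, -210, 60], "turn": 0, "fingers": 0}, {"delta_pos": [-7, -245, 60], "turn": 0, "fingers": 0}, {"delta_pos": [-8, -280, 60], "turn": 0, "fingers": 0}, {"delta_pos": [-9, -315, 60], "turn": 0, "fingers": 0}, {"delta_pos": [-10, -345, 60], "turn": 0, "fingers": 0}, {"delta_pos": [-11, -370, 60], "turn": 0, "fingers": 0}, {"delta_pos": [-11.5, -388, 60], "turn": 0, "fingers": 0}, {"delta_pos": [-11.5, -397, 60], "turn": 0, "fingers": 0}, {"delta_pos": [-11.5, -399, 60], "turn": 0, "fingers": 0}, {"delta_pos": [-11.5, -399, 60], "turn": 0, "fingers": 0}, {"delta_pos": [-11.5, -399, 60], "turn": 0, "fingers": 0}])

```text
time_s: 11.58
position: [0.5188, -0.3413, 0.2372]
tcp_rot: [[0.085, -0.001, -0.996], [0.996, 0.002, 0.085], [0.002, -1.0, 0.001]]
force: [-0.6, -0.2, 0.3]
opening: 0.009
```

Run:
```python
from h import *
import cv2
s=read_state();print(s["position"],s["force"],s["time_s"])
w=capture("wrist");cv2.imwrite("pics/w6.png",w[:,:,::-1])
print([(round(d["confidence"],2),np.round(d["position"],4)) for d in tip_of("start_top","wrist")[:3]])
im=capture("top");cv2.imwrite("pics/t6.png",cv2.resize(im[125:300,205:430,::-1],None,fx=3.4,fy=3.4,interpolation=cv2.INTER_CUBIC))
# panel check
Z=lambda x,y:(205+(x+.5)/5.5-.5,125+(y+.5)/5.5-.5)
print(back("top",Z(90,375),.085),back("top",Z(357,405),.085))
```

```text
[ 0.51880014 -0.34131763  0.23720317] [-0.60526454 -0.23659391  0.32958906] 11.5833
[(0.72, array([ 0.5243, -0.3439,  0.0568]))]
[0.63522824 0.11295242 0.085     ] [ 0.62165433 -0.02455789  0.085     ]
```

View pics/w6.png

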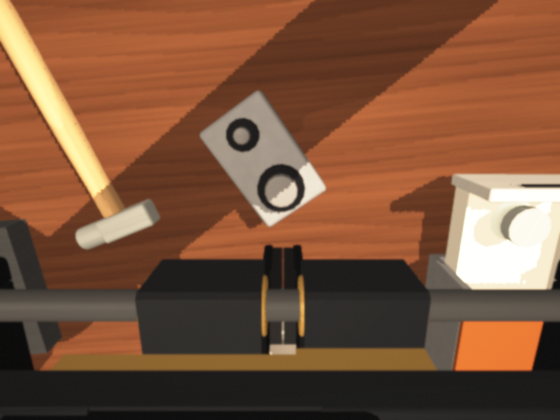

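View pics/t6.png

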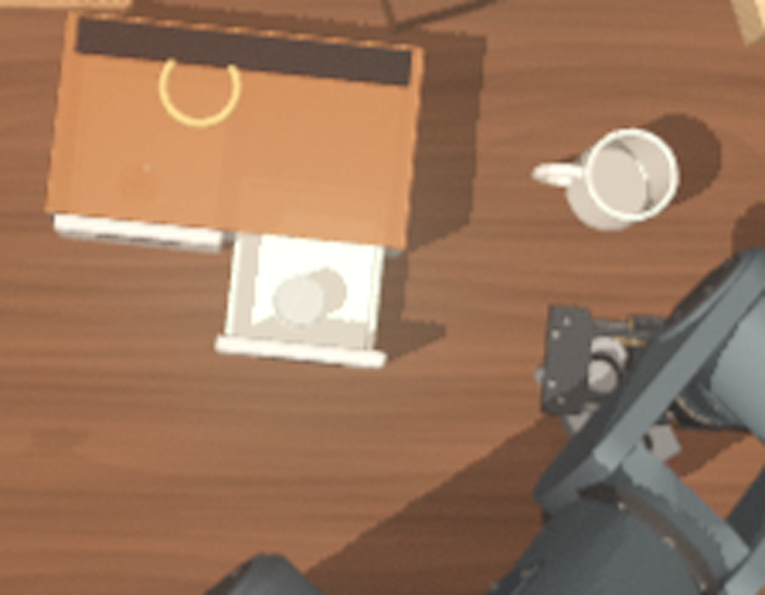

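The wrist view shows the large button centred at (282,188) and the small one at (242,134). I'll compute the large button's position from this view and also check the drawer gap more precisely.

Run:
```python
from h import *
import cv2
s=read_state();c=camera_info("wrist");f=210/np.tan(np.radians(c["fov_y"]/2))
T=c["tool_from_camera"];R=s["tcp_rot"]
for px,z in(((282,188),.057),((242,134),.056)):
    d=R@T[:3,:3]@np.array([(px[0]-c["cx"])/f,(px[1]-c["cy"])/f,1]);o=s["position"]+R@T[:3,3]
    print((o+d*(z-o[2])/d[2]).round(4))
im=capture("top")
V=camera_info("top")["view"];ci=camera_info("top");f=210/np.tan(np.radians(ci["fov_y"]/2))
def proj(p):
    q=V[:3,:3]@p+V[:3,3];return np.array([f*q[0]/q[2]+ci["cx"],f*q[1]/q[2]+ci["cy"]])
k=8;x0,y0=215,180
big=cv2.resize(im[y0:y0+55,x0:x0+90,::-1],None,fx=k,fy=k,interpolation=cv2.INTER_CUBIC)
B=np.array([.7225,-.0345,0]);a=np.radians(-5);ex=np.array([np.cos(a),np.sin(a),0]);ey=np.array([-np.sin(a),np.cos(a),0])
def line(x,ya,yb,z,col):
    P=[tuple(int(v) for v in ((proj(B+x*ex+y*ey+np.array([0,0,z]))-[x0,y0]+.5)*k)) for y in(ya,yb)]
    cv2.line(big,P[0],P[1],col,1)
line(-.085,-.15,.15,.09,(255,0,0))
line(-.097,.0025,.1425,.085,(0,0,255))
line(-.097,.0025,.1425,.011,(0,160,0))
cv2.imwrite("pics/ov.png",big);print(big.shape)
```

```text
[ 0.5179 -0.3425  0.057 ]
[ 0.4642 -0.3749  0.056 ]
(440, 720, 3)
```

View pics/ov.png

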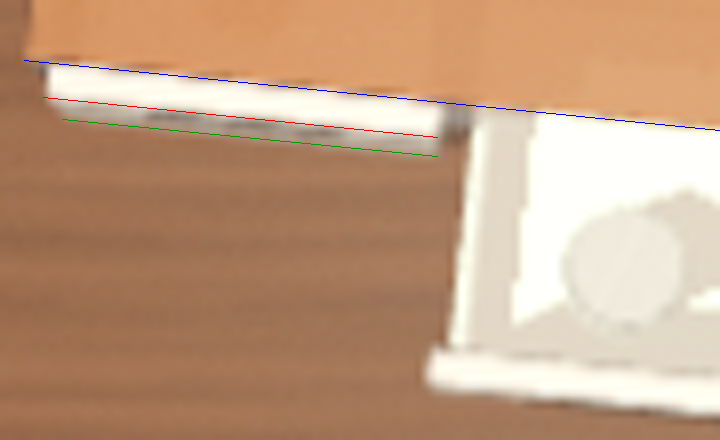

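The overlay shows the panel's front edge on the predicted 12 mm line, so the drawer is fully shut. The large button is at (0.519, -0.343), directly below the fingers. I'll descend.

jog_arm(steps=[{"delta_pos": [0, -1, -15], "turn": 0, "fingers": 0}, {"delta_pos": [0, -1, -45], "turn": 0, "fingers": 0}, {"delta_pos": [0, -1, -80], "turn": 0, "fingers": 0}, {"delta_pos": [0, -1, -110], "turn": 0, "fingers": 0}, {"delta_pos": [0, -1, -132], "turn": 0, "fingers": 0}, {"delta_pos": [0, -1, -145], "turn": 0, "fingers": 0}, {"delta_pos": [0, -1, -151], "turn": 0, "fingers": 0}, {"delta_pos": [0, -1, -153], "turn": 0, "fingers": 0}, {"delta_pos": [0, -1, -153], "turn": 0, "fingers": 0}])

```text
time_s: 12.53
position: [0.5192, -0.3438, 0.0848]
tcp_rot: [[0.086, 0.0, -0.996], [0.996, -0.0, 0.086], [-0.0, -1.0, -0.0]]
force: [-0.0, -0.3, 1.3]
opening: 0.007
```

Run:
```python
from h import *
import cv2
s=read_state();print(s["position"],s["force"],s["time_s"])
im=capture("scene");cv2.imwrite("pics/s7.png",cv2.resize(im[210:330,110:270,::-1],None,fx=5,fy=5,interpolation=cv2.INTER_CUBIC))
```

```text
[ 0.51918996 -0.34383616  0.08477432] [-0.04361015 -0.34742115  1.27078491] 12.5333
```

View pics/s7.png

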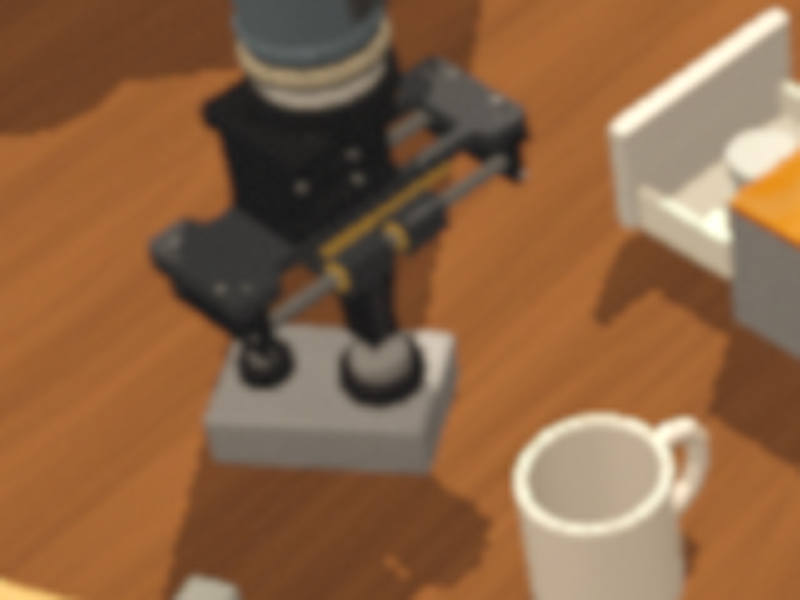

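The fingertips are directly above the large button, at (378,345) in the crop, and nothing is near the small one. Pressing now.

jog_arm(steps=[{"delta_pos": [0, 0, -4], "turn": 0, "fingers": 0}, {"delta_pos": [0, 0, -8], "turn": 0, "fingers": 0}, {"delta_pos": [0, 0, -11], "turn": 0, "fingers": 0}, {"delta_pos": [0, 0, -14], "turn": 0, "fingers": 0}, {"delta_pos": [0, 0, -16], "turn": 0, "fingers": 0}, {"delta_pos": [0, 0, -18], "turn": 0, "fingers": 0}, {"delta_pos": [0, 0, -18], "turn": 0, "fingers": 0}, {"delta_pos": [0, 0, -18], "turn": 0, "fingers": 0}])

```text
time_s: 13.25
position: [0.5192, -0.3443, 0.0683]
tcp_rot: [[0.086, 0.001, -0.996], [0.996, -0.001, 0.086], [-0.001, -1.0, -0.001]]
force: [-1.0, 1.6, 10.6]
opening: 0.003
```

It looks bottomed: the tip is at 51.3 mm with 10.6 N. I'll press slightly more to make sure, then release.

jog_arm(steps=[{"delta_pos": [0, 0, -1], "turn": 0, "fingers": 0}, {"delta_pos": [0, 0, -2], "turn": 0, "fingers": 0}, {"delta_pos": [0, 0, -2], "turn": 0, "fingers": 0}, {"delta_pos": [0, 0, -2], "turn": 0, "fingers": 0}])

```text
time_s: 13.58
position: [0.5192, -0.3443, 0.0681]
tcp_rot: [[0.086, 0.001, -0.996], [0.996, -0.001, 0.086], [-0.001, -1.0, -0.001]]
force: [-2.6, 2.9, 20.2]
opening: 0.002
```

jog_arm(steps=[{"delta_pos": [0, 0, 5], "turn": 0, "fingers": 0}, {"delta_pos": [0, 0, 12], "turn": 0, "fingers": 0}, {"delta_pos": [0, 0, 25], "turn": 0, "fingers": 0}, {"delta_pos": [0, 0, 50], "turn": 0, "fingers": 0}, {"delta_pos": [0, 0, 80], "turn": 0, "fingers": 0}, {"delta_pos": [0, 0, 110], "turn": 0, "fingers": 0}, {"delta_pos": [0, 0, 135], "turn": 0, "fingers": 0}, {"delta_pos": [0, 0, 150], "turn": 0, "fingers": 0}, {"delta_pos": [0, 0, 155], "turn": 0, "fingers": 0}, {"delta_pos": [0, 0, 155], "turn": 0, "fingers": 0}, {"delta_pos": [0, 0, 155], "turn": 0, "fingers": 0}])

```text
time_s: 14.5
position: [0.5183, -0.3435, 0.2189]
tcp_rot: [[0.086, -0.001, -0.996], [0.996, 0.001, 0.086], [0.001, -1.0, 0.001]]
force: [0.2, 0.6, -0.6]
opening: 0.005
```

Run:
```python
from h import *
import cv2
s=read_state();print(s["position"],s["force"],s["time_s"])
im=capture("scene");cv2.imwrite("pics/s8.png",cv2.resize(im[150:340,110:390,::-1],None,fx=2.8,fy=2.8,interpolation=cv2.INTER_CUBIC))
cv2.imwrite("pics/t8.png",capture("top")[:,:,::-1])
for t,c in(("start_top","scene"),("start_top","top"),("drawer_left_front","top"),("drawer_right_front","top"),("wax_jar","top"),("ring_stand","top"),("bangle","top")):
    print(t,c,[(round(d["confidence"],2),np.round(d["position"],4)) for d in tip_of(t,c)[:2]])
```

```text
[ 0.51832304 -0.34351564  0.21887473] [ 0.20478117  0.64827041 -0.62088736] 14.5
start_top scene [(0.66, array([ 0.5208, -0.3403,  0.0544])), (0.33, array([0.6331, 0.0481, 0.0496]))]
start_top top [(0.53, array([ 0.5325, -0.0904,  0.0465])), (0.49, array([ 0.5223, -0.3435,  0.0611]))]
drawer_left_front top [(0.58, array([0.632 , 0.045 , 0.0452]))]
drawer_right_front top [(0.85, array([ 0.5346, -0.0864,  0.0462])), (0.17, array([0.5037, 0.3411, 0.0019]))]
wax_jar top [(0.56, array([ 0.5824, -0.0912,  0.0191]))]
ring_stand top []
bangle top [(0.45, array([ 0.7606, -0.0021,  0.0917])), (0.31, array([ 0.6915, -0.3628, -0.0018]))]
```

View pics/s8.png

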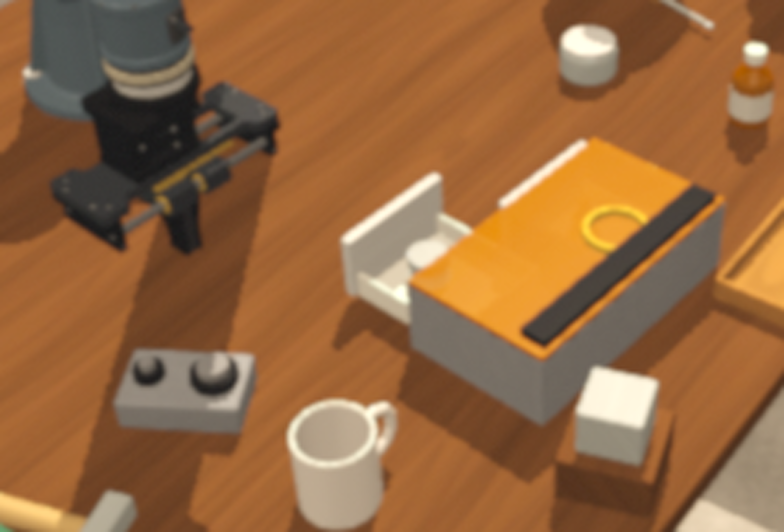

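View pics/t8.png

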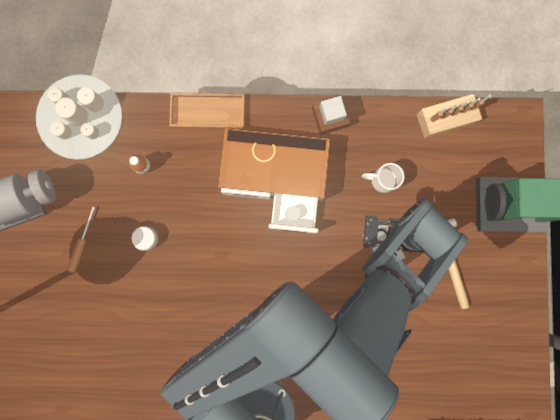

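The left drawer is shut, the right drawer is as it was, the large button is back up, the arm is clear of everything, and nothing else has moved. Handing in.

```bash
python3 -c "
from rig import *
print(hand_in())"
```

```text
the job is handed in; nothing more can be done
None
```

I pushed the left drawer, the one with the ring stand, shut with the closed fingertips at up to about 36 mm/s. Then I pressed the large button fully and let it go, and handed in at about 15 s.

**Drawer:** the fingers stopped dead at x = 0.621 with the force rising from 4 to 9 N. The panel front came out at about (0.632, 0.045), against a predicted shut position of (0.631, 0.047). An overlay on the top picture agreed. A rougher hand-picked edge in the top picture read about 3 mm further out; the strip standing 2 mm proud of the panel may account for some of that.

**Ring stand:** it was upright during the push and faintly visible through the roof afterwards. The detector could not find it once it was inside, so its final uprightness rests on that faint view.

**Button:** the fingers bottomed about 6 mm down (tip at 51 mm, 20 N). In the last pictures the button is up again; the detector put its top at 54 mm and 61 mm, which is too coarse to prove it to the millimetre.

**Everything else:** the right drawer, jar and bangle read within about 5 mm of where they were. The other bystanders look unmoved in the pictures, and the arm was clear of everything at hand-in. One move call was refused because its rows had no turn value, and nothing moved then.

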